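Clamp the bar through the guard window

TASK

With the fingertips, push the wooden bar along its channel in the clamping press until its far end meets the steel stop, then reach down through the window of the yellow guard and press the red lever paddle fully down so that the foot clamps the bar; leave the lever down. Never touch the guard frame, do not pick up or lift the bar, and leave the other things on the table where they are.

Things in the scene. Friction and masses are not known exactly. Their poses are not given: they have to be found in the camera images.
- press_base: Fixed hand clamping press on a grey plate 230 (x) x 215 (y) x 12 high mm, spanning x -125..105, y -140..75. Origin: on the table surface, under the plate. x points away from the operator's side (guard at -x, lever hinge at +x), y along the wood's channel, z up.
- stop_face (a point): Face of the dark steel stop, 20 mm high, that closes the +y end of the channel; this point is on the channel's floor and centre line, at x 20, y 30, z 12 mm of press_base. The channel runs along y, 49 mm wide between two steel rails 10 mm high (rails span y -100..50).
- guard: Fixed yellow guard frame, 130 (x) x 140 (y) x 6 thick mm, on four legs, with an open window 80 (x) x 90 (y) mm; clear skirts below its front and sides down to 30 mm above the table. Origin: window centre on the frame's upper face, 96 mm above the table, at x -60, y 0 of press_base; axes as press_base. Must not be touched.
- lever (a joint): Clamp lever, rad: 0 = fully raised, grows as the paddle is pressed down; starts at 0 to 0.03. At 0.13 its rubber foot (80 mm behind the paddle, over the channel) stands on the 19 mm wood; without wood it goes on to 0.15. No spring: stiff hinge, about 6 N at the paddle, stays where left. Hinge along press_base y, at x 85, z 55 mm.
- lever_paddle (a point): Centre of the top face of the lever's red paddle, 44 x 44 mm, below the middle of the guard window (145 mm in front of the hinge). Raised it is about 82 mm above the table (14 mm below the guard's upper face), with the foot on the wood about 63 mm.
- workpiece: Loose light hardwood bar, 45 (x) x 160 (y) x 19 (z) mm, about 0.1 kg, lying in the press's channel with its long axis y along it. Origin: centre of its underside. Starts 35 to 75 mm short of the stop; its other end juts out on the press's -y side (the robot's right).
- workpiece_push_end (a point): Centre of the bar's -y end face, the one to push on, 45 wide x 19 high mm, half-way up (about 21 mm above the table). With the bar home it lies at y -130 mm of press_base: 60 mm clear of the guard's side, over the last 10 mm of the 12 mm high plate.
- workpiece_lead_end (a point): Centre of the bar's other end face, the one that meets the stop, half-way up.
- wax_tin: Bystander, to be left alone: round flat wax tin, 71 across, 25 high mm. Origin: centre of its underside.
- masking_tape: Bystander, to be left alone: roll of masking tape lying flat, 100 across, 24 high mm. Origin: centre of its underside.
- screw_box: Bystander, to be left alone: cardboard screw box 55x85x40 mm. Origin: centre of its underside.
- hex_bolt: Bystander, to be left alone: lying steel hex bolt, 46 long mm. Origin: centre of its underside.
- hex_key: Bystander, to be left alone: L-shaped hex key 38x102x7 mm. Origin: centre of its underside.
- spray_can: Bystander, to be left alone: blue spray can with red cap, 66 across, 190 high mm. Origin: centre of its underside.

How it is judged:
By the outcome, as a careful person would: the job done as asked, in the order asked, and still so for the second after the job is handed in, with the robot touching nothing.
It also fails if it takes over 56 s, if anything falls off the work surface, if the arm or the gripper's body presses on something with over 40 N, if the wrist force passes 120 N, or if a joint passes its speed limit or range.

ROBOT

A 6-joint arm with a two-finger parallel gripper is mounted at the origin on the work surface; the furniture and walls round the work are solid. World frame = base frame: x ahead of the robot, y to its left, z up, the work surface at z = 0. Lengths are in mm, angles in rad, forces in N, time in s.
With the tool pointing down it reaches from about 300 to 775 mm from the base axis. Payload 14.6 kg.
Tool frame: the origin (TCP) lies between the finger pads; the fingertips stand 19 mm ahead of it and the grasp point (between the pads) is the TCP; x points along the fingers, y is the direction in which the jaws open and shut, and the axes are right-handed (so a half turn about x gives the same grasp; the last joint's range is limited). The gripper opens to 94 mm and grips with 3 to 60 N. Pads are 16 mm wide; open, the fingers measure 119 mm over their backs; the gripper's body (75 mm by 177 mm) begins 78 mm behind the grasp point.
Start: joints at [-1.265, 0.3, 1.521, -0, 1.321, -0.067], TCP at [200.316, -512.213, 191.146] pointing down, gripper open.
Joint ranges: [-3.03, 3.03], [-0.79, 2.21], [0.23, 2.52], [-1.04, 4.18], [0, 3.07], [-2.55, 2.55]. Speed limits (rad/s): [2.22, 2.22, 2.57, 3.14, 3.14, 3.14].

INTERFACE

Orientations are given as [roll, pitch, yaw] about the fixed x, y, z axes, in that order (R = Rz(yaw) Ry(pitch) Rx(roll)).
In Python, from cell import manip gives the robot as it stands.
- The arm moves only by the tool jog_arm, never from a script. Its argument "series" is one flat list of numbers, 7 for each row, row after row: the turn, a rotation vector about the world's x, y, z in rad, then the shift along the world's x, y, z in m, then the opening, from -1 (shut) to 1 (fully open). A call has 1 to 20 rows; each row is the pose to reach, as a shift and turn from the pose commanded when the call began; what a row does not reach only later rows make up. A row lasts 1/8 s, in which the tool goes at most 62.5 mm and 10.7 degrees, less where a joint would pass 70% of its speed; a pose out of reach is approached as far as the arm can. A call with a gripper value outside its range is refused whole. The fingers move at their own pace and stop on an object; "squeeze" is the grip in N (left out, the last holds). Time passes only in rows, so rows that repeat a pose let the fingers close. It gives the time, the measured TCP pose, the force and the opening at its end, in the units of the state.
- manip.read_state(): the state, without advancing time (a new reading comes with each control period).
- manip.camera(name): name is "scene" or "top" or "wrist"; returns a dict with "color" (384x512x3 uint8, blue, green, red), "range_z" (384x512 float32, mm along the optical axis (not along the pixel's ray), 0 where there is no reading), "fx", "fy", "cx", "cy" (pixels), "D" ([k1, k2, p1, p2, k3] as OpenCV has them; the pictures are not rectified), "pose" (4x4, takes a point from camera to world coordinates); the wrist camera has in their place "mount" (4x4, takes a point from camera to tool coordinates, whose origin is the TCP and whose axes are the tool frame's). Camera axes: x right, y down, z forward; pixel columns grow to the right and rows downward; lengths in mm; the calibration is good to about 2 mm. A picture is of the moment at which its call begins: read the wrist's pose just before it.
- manip.sign_off(): hands the job in, once; it reports no verdict.
The state is a dict: "clock": time; "joints": joint angles; "qd": joint speeds; "effort": joint torques, N m; "eef_pos": TCP position; "eef_rot": TCP orientation; "wrist_force": force on the tool from outside, world axes, zero at the start; "moment": the same for the moment, N m; "finger_gap": finger opening in mm.
Only numpy, scipy, OpenCV 4.12 (cv2) and the standard library are available. Lean on these libraries where they do the work, as an engineer would, in place of code of your own. Each camera call takes 0.05 s, during which the arm holds its last target.

## Working session

There is one attempt and no reset: what is moved stays moved. The work goes in short steps, Python scripts to look and compute and a tool call to move; the robot and the scene stay as the last step left them, time stands still between calls to the robot, and variables do not carry over. Pictures are saved under pics/ and viewed, and the job is handed in when it is done.

Besides the shell and the picture viewer there is one more tool, called after "Emit:" by a JSON object that holds its "op" and its "data", one argument or row to a line. jog_arm: Moves the arm, as the interface text tells. Its arguments: {"type":"object","properties":{"series":{"type":"array","items":{"type":"number"}},"squeeze":{"type":"number"}},"required":["series"]}

```bash
mkdir -p pics; ls
python3 - <<'E'
from cell import manip
import cv2,numpy as np
print(manip.read_state())
for n in ["scene","top","wrist"]:
    c=manip.camera(n); cv2.imwrite(f"pics/{n}0.png",c["color"]); np.save(f"pics/{n}0.npy",c,allow_pickle=True)
    print(n,{k:(np.round(v,3).tolist() if k!='x' else 0) for k,v in c.items() if k not in("color","range_z")})
E
```

```text
pics
{'clock': 0.0, 'joints': array([-1.26462713e+00,  3.00493798e-01,  1.52158564e+00, -1.16789277e-05,
        1.32071927e+00, -6.65807985e-02]), 'qd': array([-0.00036541, -0.00038377,  0.00044969,  0.00086303, -0.0011047 ,
       -0.00141245]), 'effort': array([ 1.29954356e-04, -5.31808734e+01, -3.52736843e+01,  7.08307000e-02,
        2.43933045e-02, -8.85335999e-05]), 'eef_pos': array([ 200.21494787, -511.95425804,  190.57196868]), 'eef_rot': array([-1.62799795,  1.56959022,  1.8863476 ]), 'wrist_force': array([ 0.00800848, -0.15704679,  0.02836297]), 'moment': array([0.0005706 , 0.01353953, 0.00109861]), 'finger_gap': 93.53104763110316}
scene {'fx': 366.197, 'fy': 366.197, 'cx': 261.73, 'cy': 190.003, 'D': [-0.033, 0.0, 0.0, 0.0, 0.0], 'pose': [[-0.643, -0.34, 0.686, -37.862], [-0.766, 0.283, -0.577, 580.663], [0.002, -0.897, -0.443, 473.09], [0.0, 0.0, 0.0, 1.0]]}
top {'fx': 460.436, 'fy': 460.436, 'cx': 254.77, 'cy': 197.884, 'D': [0.001, 0.0, 0.0, 0.0, 0.0], 'pose': [[-0.023, -0.998, 0.065, 483.683], [-1.0, 0.022, -0.001, 71.177], [-0.0, -0.065, -0.998, 1244.873], [0.0, 0.0, 0.0, 1.0]]}
wrist {'fx': 312.965, 'fy': 312.965, 'cx': 255.194, 'cy': 194.3, 'D': [-0.08, 0.0, 0.0, 0.0, 0.0], 'mount': [[0.0, -0.234, 0.972, -194.023], [1.0, -0.001, -0.0, 0.105], [0.001, 0.972, 0.234, -67.379], [0.0, 0.0, 0.0, 1.0]]}
```

View pics/scene0.png

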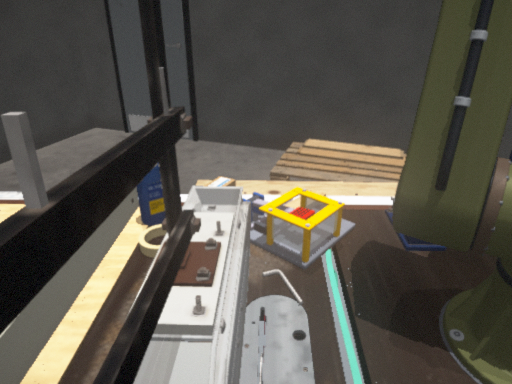

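View pics/top0.png

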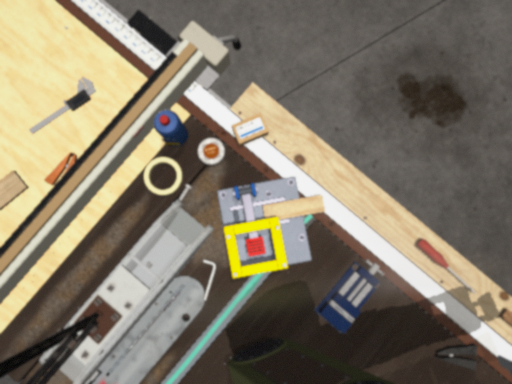

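View pics/wrist0.png

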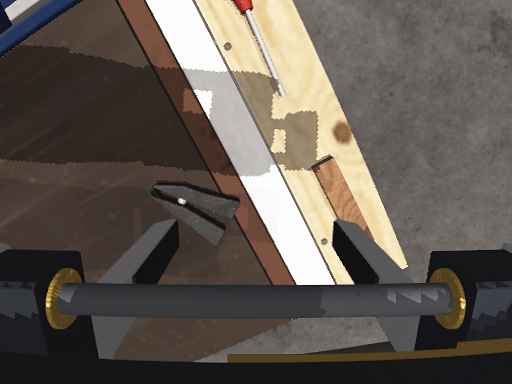

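The top view shows the press at about (262,230), with the bar jutting right to (324,205) and the red paddle at (255,245). I'll zoom in and measure.

```bash
cat > h.py <<'E'
import cv2,numpy as np
from scipy.spatial.transform import Rotation as Ro
def load(f): return np.load(f,allow_pickle=True).item()
def K(c): return np.array([[c["fx"],0,c["cx"]],[0,c["fy"],c["cy"]],[0,0,1.]])
def cast(c,px,z,pose=None):
    P=c["pose"] if pose is None else pose
    u=cv2.undistortPoints(np.float64(px).reshape(-1,1,2),K(c),np.float64(c["D"])).reshape(-1,2)
    d=np.c_[u,np.ones(len(u))]@P[:3,:3].T; o=P[:3,3]
    return o+d*((z-o[2])/d[:,2])[:,None]
def proj(c,X,pose=None):
    P=np.linalg.inv(c["pose"] if pose is None else pose)
    return cv2.projectPoints(np.float64(X).reshape(-1,1,3),cv2.Rodrigues(P[:3,:3])[0],P[:3,3],K(c),np.float64(c["D"]))[0].reshape(-1,2)
def wpose(c,s):
    T=np.eye(4);T[:3,:3]=Ro.from_euler("xyz",s["eef_rot"]).as_matrix();T[:3,3]=s["eef_pos"];return T@c["mount"]
E
python3 - <<'E'
from h import *
c=load("pics/top0.npy"); im=c["color"]
hsv=cv2.cvtColor(im,cv2.COLOR_BGR2HSV)
y=cv2.inRange(hsv,(22,150,120),(35,255,255)); y[:, :215]=0;y[:,300:]=0;y[:200]=0;y[290:]=0
cs,h=cv2.findContours(y,cv2.RETR_CCOMP,cv2.CHAIN_APPROX_NONE)
for k,q in enumerate(cs):
    if cv2.contourArea(q)<200: continue
    b=cv2.boxPoints(cv2.minAreaRect(q)); W=cast(c,b,96)
    print(h[0][k],cv2.contourArea(q),cv2.minAreaRect(q)); print(W.round(1).tolist(), W.mean(0).round(1),np.linalg.norm(np.diff(W,axis=0),axis=1))
r=cv2.inRange(hsv,(0,150,100),(8,255,255))|cv2.inRange(hsv,(172,150,100),(180,255,255)); r[:230]=0;r[265:]=0;r[:,:230]=0;r[:,280:]=0
cs,_=cv2.findContours(r,0,2);q=max(cs,key=cv2.contourArea);b=cv2.boxPoints(cv2.minAreaRect(q));W=cast(c,b,82);print("red",W.round(1).tolist(),W.mean(0))
cv2.imwrite("pics/topz.png",cv2.resize(im[165:295,205:345],None,fx=5.6,fy=4.5*1.0 if 0 else 4.6,interpolation=cv2.INTER_CUBIC))
s=load("pics/scene0.npy")["color"];cv2.imwrite("pics/scz.png",cv2.resize(s[165:285,225:385],None,fx=5,fy=5,interpolation=cv2.INTER_CUBIC))
E
```

```text
[-1 -1  1 -1] 2869.5 ((255.17198181152344, 247.1959991455078), (54.11284637451172, 57.86943817138672), 79.69515228271484)
[[491.3, 153.2, 96.0], [513.9, 10.7, 96.0], [381.6, -9.8, 96.0], [359.4, 131.6, 96.0]] [436.6  71.4  96. ] [144.21749867 133.83012151 143.13177383]
[-1  2 -1  0] 1224.5 ((254.7201690673828, 246.58885192871094), (34.48770523071289, 38.05665588378906), 79.50852966308594)
[[472.5, 126.1, 96.0], [487.6, 32.6, 96.0], [403.4, 19.1, 96.0], [388.4, 112.2, 96.0]] [437.9  72.5  96. ] [94.71855004 85.28882227 94.26371833]
red [[456.1, 95.6, 82.0], [462.0, 54.7, 82.0], [421.3, 48.9, 82.0], [415.4, 89.7, 82.0]] [438.70781449  72.22227451  82.        ]
```

View pics/topz.png

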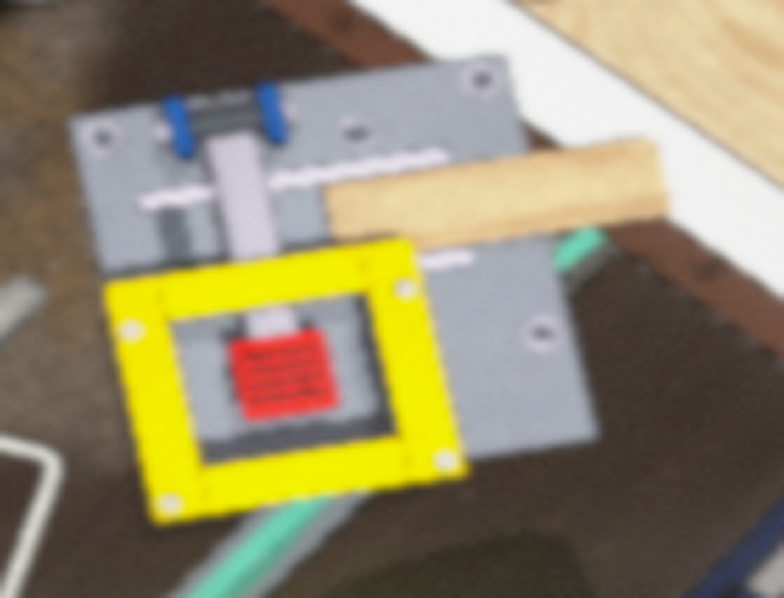

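View pics/scz.png

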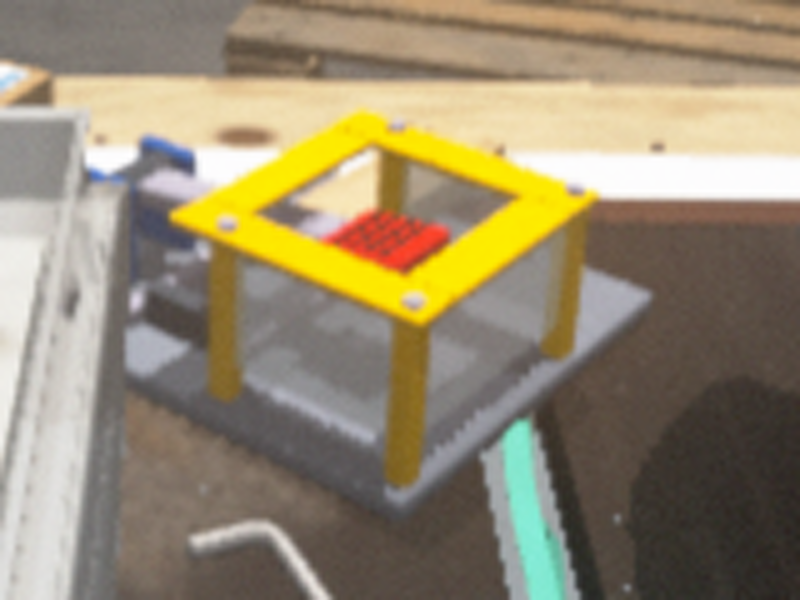

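Run:
```python
from h import *
c=load("pics/top0.npy"); im=c["color"]; Z=c["range_z"]
v,u=np.mgrid[0:384,0:512]
n=cv2.undistortPoints(np.float64(np.c_[u.ravel(),v.ravel()]).reshape(-1,1,2),K(c),np.float64(c["D"])).reshape(-1,2)
P=(np.c_[n,np.ones(len(n))]*Z.reshape(-1,1))@c["pose"][:3,:3].T+c["pose"][:3,3]
P=P.reshape(384,512,3); np.save("P.npy",P)
for vv in range(170,300,10): print(vv,[(uu,int(P[vv,uu,2])) for uu in range(200,400,12)])
hsv=cv2.cvtColor(im,cv2.COLOR_BGR2HSV)
m=cv2.inRange(hsv,(10,50,120),(24,200,255)); m[:188]=0;m[225:]=0;m[:,:262]=0;m[:,332:]=0
cs,_=cv2.findContours(m,0,1);q=max(cs,key=cv2.contourArea);print(cv2.contourArea(q),cv2.boundingRect(q))
b=cv2.boxPoints(cv2.minAreaRect(q));W=cast(c,b,31)
th=np.radians(9);R=np.array([[np.cos(th),-np.sin(th)],[np.sin(th),np.cos(th)]]);O=np.array([437.3,72])+R@[60,0]
print(b,W.round(1).tolist());print("press",((W[:,:2]-O)@R).round(1).tolist())
```

```text
170 [(200, -17), (212, 3), (224, -1), (236, -1), (248, 0), (260, 0), (272, 1), (284, -3), (296, -2), (308, -3), (320, -5), (332, -4), (344, -6), (356, -6), (368, -873), (380, -868), (392, -874)]
180 [(200, 4), (212, 2), (224, -1), (236, 0), (248, -4), (260, 0), (272, 11), (284, 14), (296, -4), (308, -2), (320, -1), (332, 0), (344, -2), (356, -4), (368, -1), (380, -865), (392, -876)]
190 [(200, 5), (212, -1), (224, 11), (236, 68), (248, 62), (260, 12), (272, 11), (284, 15), (296, 7), (308, 2), (320, 1244), (332, 1), (344, -6), (356, 1), (368, -4), (380, 0), (392, -868)]
200 [(200, 2), (212, 0), (224, 12), (236, 12), (248, 64), (260, 17), (272, 22), (284, 11), (296, 37), (308, 30), (320, 31), (332, -3), (344, -1), (356, -4), (368, -2), (380, 0), (392, 0)]
210 [(200, 5), (212, 1), (224, 15), (236, 31), (248, 70), (260, 14), (272, 27), (284, 28), (296, 29), (308, 31), (320, 33), (332, -4), (344, 2), (356, 0), (368, -2), (380, 0), (392, -1)]
220 [(200, 0), (212, -1), (224, 9), (236, 32), (248, 70), (260, 92), (272, 96), (284, 19), (296, 12), (308, -875), (320, -1), (332, 1), (344, 5), (35
[... 912 characters left out ...]
 (344, 0), (356, 24), (368, 42), (380, 36), (392, 1)]
280 [(200, 3), (212, 1), (224, -3), (236, 1), (248, -83), (260, -88), (272, -3), (284, -7), (296, 0), (308, 2), (320, 3), (332, 4), (344, 14), (356, 13), (368, 46), (380, 0), (392, -1)]
290 [(200, 0), (212, 3), (224, -3), (236, -3), (248, 0), (260, -1), (272, -1), (284, -4), (296, -1), (308, 1), (320, 2), (332, 10), (344, 26), (356, 42), (368, 27), (380, 0), (392, 0)]
935.5 (263, 195, 61, 25)
[[261.83997 201.87999]
 [321.19995 193.39998]
 [323.97998 212.85997]
 [264.62    221.33998]] [[552.3, 51.2, 31.0], [571.2, -106.2, 31.0], [519.6, -111.9, 31.0], [500.8, 45.1, 31.0]]
press [[50.3, -38.6], [44.4, -197.0], [-7.5, -194.5], [-1.5, -36.5]]
```

Run:
```python
from h import *
from cell import manip
s=manip.read_state(); R=Ro.from_euler("xyz",s["eef_rot"]).as_matrix();print(R.round(3))
th=np.radians(9)
for sg in(1,-1):
    x=np.array([0,0,-1.]);y=sg*np.array([np.cos(th),np.sin(th),0]);T=np.c_[x,y,np.cross(x,y)]
    print(sg,(Ro.from_matrix(T)*Ro.from_matrix(R).inv()).as_rotvec(),np.cross(x,y))
Rp=np.array([[np.cos(th),-np.sin(th)],[np.sin(th),np.cos(th)]]);O=np.array([437.3,72])+Rp@[60,0]
print(O, "pre",O+Rp@[20,-235],"delta",O+Rp@[20,-235]-s["eef_pos"][:2])
```

```text
[[-0.     0.364 -0.931]
 [ 0.001 -0.931 -0.364]
 [-1.    -0.001 -0.   ]]
1 [-5.03251326e-04 -7.05733732e-04  1.35509155e+00] [ 0.15643447 -0.98768834  0.        ]
-1 [-7.48619432e-04  5.33832669e-04 -1.78650092e+00] [-0.15643447  0.98768834  0.        ]
[496.56130044  81.3860679 ] pre [ 553.07716653 -147.59200284] delta [352.82015534 364.4459109 ]
```

Emit:
{"op": "jog_arm", "data": {
  "series": [0,0,0.15,0.04,0.04,0,-1,0,0,0.3,0.08,0.08,0,-1,0,0,0.45,0.12,0.12,0,-1,0,0,0.6,0.16,0.165,0,-1,0,0,0.75,0.2,0.205,0,-1,0,0,0.9,0.24,0.245,0,-1,0,0,1.05,0.28,0.29,0,-1,0,0,1.2,0.315,0.325,0,-1,0,0,1.3,0.34,0.35,0,-1,0,0,1.355,0.353,0.364,0,-1,0,0,1.355,0.353,0.364,0,-1,0,0,1.355,0.353,0.364,0,-1]
}}

```text
clock: 1.65
eef_pos: [552.7, -149.2, 191.1]
eef_rot: [-1.137, 1.57, -2.553]
wrist_force: [-0.6, 0.6, -1.2]
finger_gap: 0.3
```

Run:
```python
from h import *
from cell import manip
s=manip.read_state(); c=manip.camera("wrist"); c["pose"]=wpose(c,s); np.save("pics/w1.npy",c,allow_pickle=True)
im=c["color"].copy();print(s["clock"],s["eef_pos"],s["eef_rot"],s["finger_gap"],s["wrist_force"],s["joints"])
cv2.imwrite("pics/w1.png",cv2.resize(im,None,fx=1.5,fy=1.5))
```

```text
1.65 [ 552.67060382 -149.16127969  191.14858813] [-1.13703185  1.57049541 -2.55322079] 0.2534593063663827 [-0.62238189  0.56821741 -1.24719082] [-3.27471834e-01  3.50156806e-01  1.45470573e+00 -2.45328348e-04
  1.33691342e+00 -4.82022351e-01]
```

View pics/w1.png

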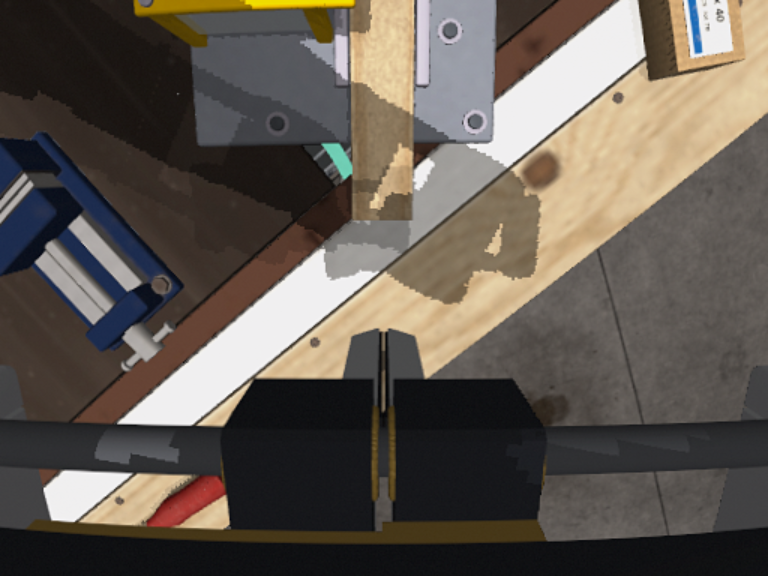

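The wrist view shows the shut fingertips at (383,335), the bar's push end at (352–412, 220), and the plate's near edge at about y=143. Next I'll convert these to press coordinates.

Run:
```python
from h import *
c=load("pics/w1.npy")
cv2.imwrite("pics/w1z.png",cv2.resize(c["color"][0:155,125:335],None,fx=3.8,fy=3.8,interpolation=cv2.INTER_CUBIC))
f=lambda n,p,z:print(n,cast(c,np.array(p)/1.5,z).round(1).tolist())
f("bar end",[[352,220],[412,220],[350,3],[414,3]],31)
f("plate corners",[[197,146],[493,139]],12)
f("fingertip px of TCP-19",[[383,335]],172)
```

```text
bar end [[523.9, -116.0, 31.0], [568.4, -109.1, 31.0], [501.1, 33.6, 31.0], [545.1, 40.4, 31.0]]
plate corners [[395.6, -78.8, 12.0], [621.1, -39.5, 12.0]]
fingertip px of TCP-19 [[553.3, -154.4, 172.0]]
```

View pics/w1z.png

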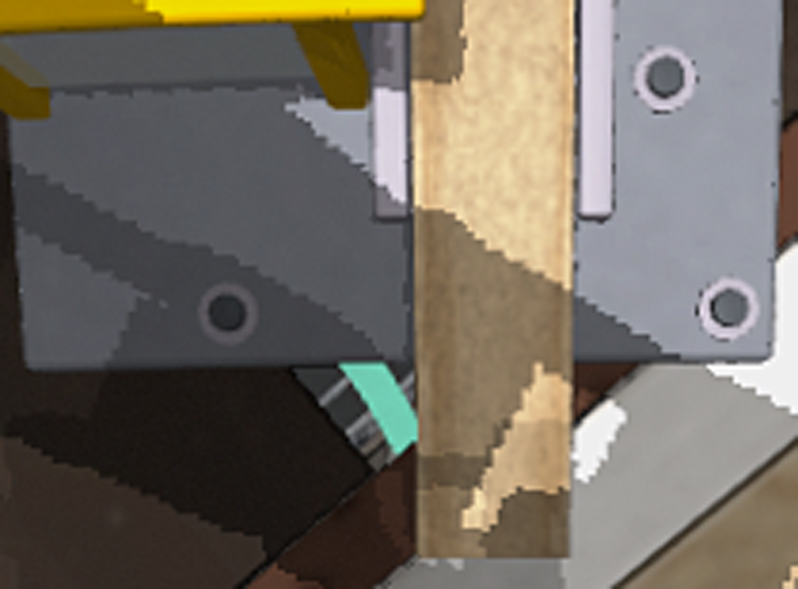

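The press origin comes out near (497,81) with yaw about 8.8°. The bar's push end is at press y ≈ -198, so the travel is about 68 mm. I'll descend behind the bar end with the fingertips at z ≈ 16.

Emit:
{"op": "jog_arm", "data": {
  "series": [0,0,0,0,0,-0.05,-1,0,0,0,0,0,-0.1,-1,0,0,0,0,0,-0.135,-1,0,0,0,0,0,-0.15,-1,0,0,0,0,0,-0.155,-1,0,0,0,0,0,-0.155,-1,0,0,0,-0.002,0.01,-0.155,-1,0,0,0,-0.003,0.02,-0.155,-1,0,0,0,-0.003,0.02,-0.155,-1]
}}

```text
clock: 2.82
eef_pos: [550.4, -127.3, 36.6]
eef_rot: [1.238, 1.57, -0.174]
wrist_force: [0.7, 0.2, -0.3]
finger_gap: 0.5
```

Run:
```python
from h import *
from cell import manip
s=manip.read_state(); c=manip.camera("wrist"); c["pose"]=wpose(c,s)
print(s["clock"],s["eef_pos"],s["wrist_force"])
cv2.imwrite("pics/w2.png",cv2.resize(c["color"],None,fx=1.5,fy=1.5))
```

```text
2.825 [ 550.44892782 -127.27591315   36.5861391 ] [ 0.70448257  0.15202872 -0.27239918]
```

View pics/w2.png

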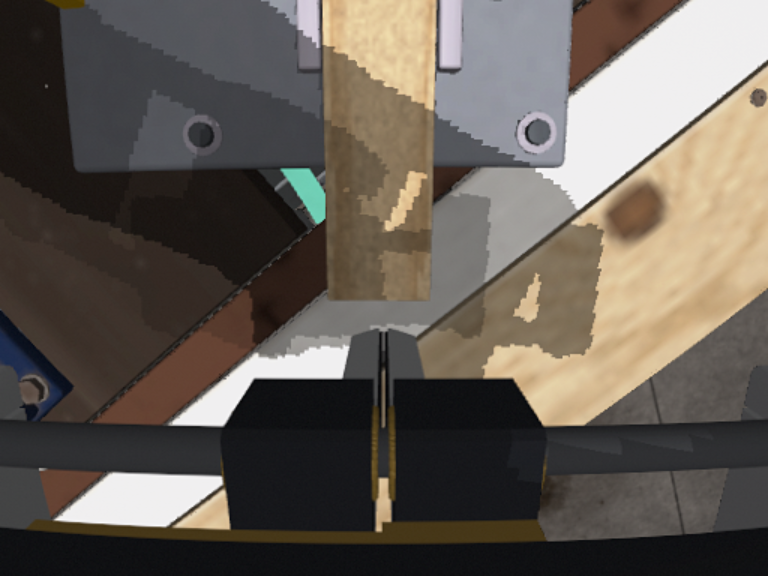

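The fingers are low and centred behind the bar end (tips at y=330, bar end at y=300). I'll push along (-0.153, 0.988), stopping short of the expected home position.

Emit:
{"op": "jog_arm", "data": {
  "series": [0,0,0,-0.0012,0.008,0,-1,0,0,0,-0.002,0.013,0,-1,0,0,0,-0.003,0.0195,0,-1,0,0,0,-0.004,0.026,0,-1,0,0,0,-0.005,0.0325,0,-1,0,0,0,-0.006,0.039,0,-1,0,0,0,-0.007,0.0455,0,-1,0,0,0,-0.008,0.052,0,-1,0,0,0,-0.009,0.058,0,-1,0,0,0,-0.0098,0.063,0,-1,0,0,0,-0.0103,0.0665,0,-1,0,0,0,-0.0107,0.069,0,-1,0,0,0,-0.0107,0.069,0,-1]
}}

```text
clock: 4.5
eef_pos: [539.6, -59.1, 36.1]
eef_rot: [-0.741, 1.571, -2.155]
wrist_force: [-0.1, -0.1, -0.2]
finger_gap: 0.4
```

Run:
```python
from h import *
from cell import manip
s=manip.read_state(); c=manip.camera("wrist"); t=manip.camera("top")
print(s["clock"],s["eef_pos"],s["wrist_force"])
cv2.imwrite("pics/w3.png",cv2.resize(c["color"],None,fx=1.3,fy=1.3))
cv2.imwrite("pics/t3.png",cv2.resize(t["color"][165:295,205:345],None,fx=4.5,fy=4.5,interpolation=cv2.INTER_CUBIC))
```

```text
4.5 [539.60573888 -59.14856031  36.14784714] [-0.14403448 -0.11971128 -0.17114015]
```

View pics/w3.png

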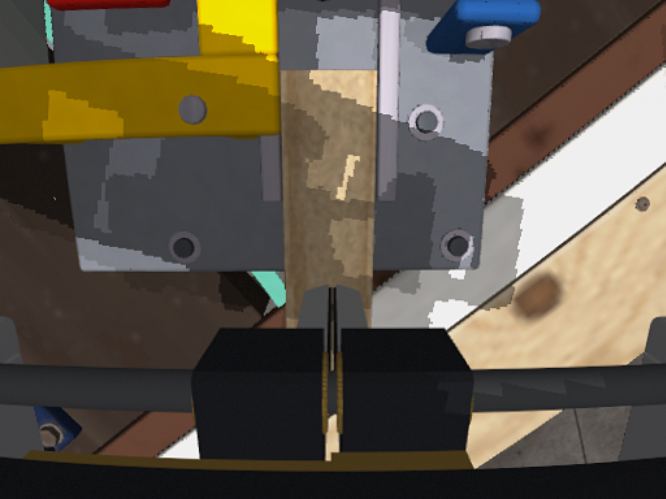

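View pics/t3.png

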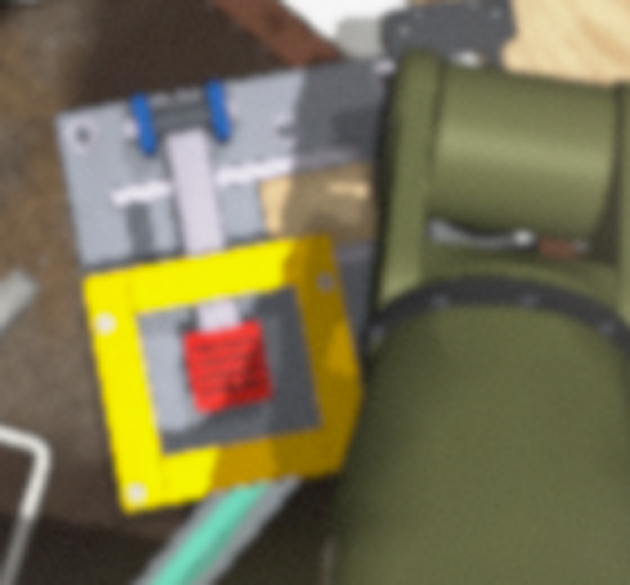

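Run:
```python
from h import *
from cell import manip
s=manip.read_state(); c=manip.camera("wrist"); c["pose"]=wpose(c,s); np.save("pics/w4.npy",c,allow_pickle=True)
print(s["clock"],s["eef_pos"],s["eef_rot"])
print("lead/end",cast(c,np.array([[285,70],[377,70],[288,325],[372,325]])/1.3,31).round(1).tolist())
print("plate edge",cast(c,np.array([[80,269],[480,266]])/1.3,12).round(1).tolist())
p=s["eef_pos"];print("proj tip",proj(c,[p+[0,0,-19],p],c["pose"])*1.3)
Z=c["range_z"]
for r in range(200,262,5): print(r,Z[r,215:300:6].astype(int).tolist())
cv2.imwrite("pics/w4.png",cv2.resize(c["color"][170:290,190:320],None,fx=5,fy=5,interpolation=cv2.INTER_CUBIC))
```

```text
4.6 [539.62437972 -59.30983202  36.13804467] [-0.26956615  1.570748   -1.68339838]
lead/end [[501.6, 42.2, 31.0], [543.5, 48.8, 31.0], [519.6, -82.6, 31.0], [563.5, -75.7, 31.0]]
plate edge [[395.3, -76.8, 12.0], [620.6, -39.4, 12.0]]
proj tip [[332.1893854  281.19830496]
 [332.24466503 292.63136913]]
200 [226, 204, 204, 204, 205, 206, 205, 205, 205, 205, 204, 206, 224, 225, 225]
205 [224, 207, 205, 206, 206, 207, 206, 205, 207, 205, 205, 205, 224, 226, 226]
210 [1141, 206, 207, 206, 207, 206, 205, 206, 206, 208, 207, 207, 239, 239, 239]
215 [241, 207, 206, 206, 207, 207, 207, 207, 208, 207, 207, 208, 240, 240, 246]
220 [242, 208, 207, 207, 208, 209, 185, 207, 184, 209, 209, 209, 241, 245, 242]
225 [244, 210, 208, 208, 177, 176, 175, 181, 176, 177, 176, 208, 247, 242, 243]
230 [246, 209, 209, 168, 168, 167, 168, 172, 168, 167, 168, 211, 244, 244, 244]
235 [250, 211, 211, 161, 161, 160, 160, 165, 161, 161, 160, 211, 245, 245, 244]
240 [246, 211, 211, 155, 155, 154, 153, 159, 153, 154, 154, 211, 244, 245, 246]
245 [246, 212, 212, 147, 150, 147, 146, 152, 148, 147, 147, 148, 247, 247, 246]
250 [248, 213, 214, 143, 142, 143, 143, 146, 140, 143, 142, 142, 249, 248, 247]
255 [80, 81, 81, 81, 82, 82, 137, 142, 81, 81, 80, 81, 80, 82, 80]
260 [77, 77, 77, 77, 78, 77, 132, 135, 78, 78, 77, 78, 78, 77, 77]
```

View pics/w4.png

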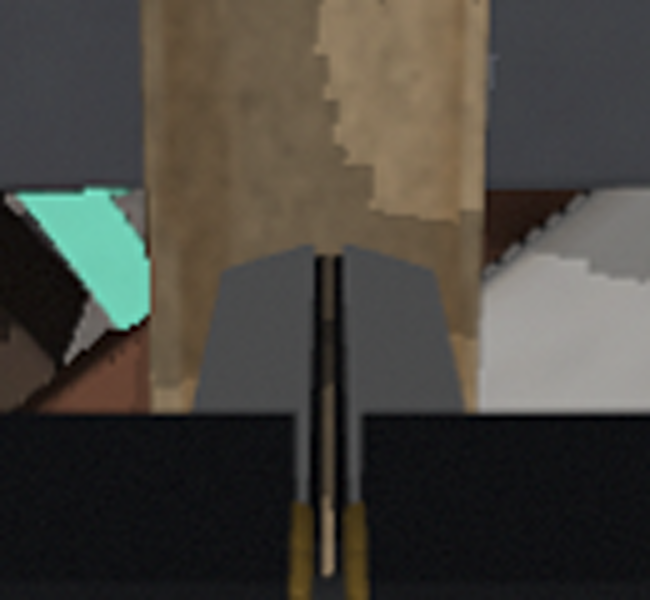

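Run:
```python
from h import *
c=load("pics/w4.npy");w=load("pics/wrist0.npy")
for c in(load("pics/w4.npy"),load("pics/w1.npy")):
  for r in (217,218,219,220,221,222,224,226,228,232,236,240,244,248,252):
    row=[]
    for u in (246,251,260,264):
        z=c["range_z"][r,u]; n=cv2.undistortPoints(np.float64([[[u,r]]]),K(c),np.float64(c["D"]))[0,0]
        row.append((c["mount"]@[n[0]*z,n[1]*z,z,1])[:3].round().astype(int).tolist())
    print(r,row)
```

```text
217 [[4, -6, -4], [5, -3, -4], [5, 3, -4], [3, 6, -4]]
218 [[4, -6, -4], [4, -3, -4], [4, 3, -4], [5, 6, -3]]
219 [[4, -6, -3], [-16, -3, -9], [-15, 3, -9], [5, 6, -3]]
220 [[-18, -6, -9], [-17, -3, -9], [-18, 3, -9], [-17, 5, -9]]
221 [[-20, -6, -10], [-21, -3, -10], [-19, 3, -9], [-20, 5, -9]]
222 [[-21, -6, -9], [-22, -3, -9], [-21, 3, -9], [-21, 5, -9]]
224 [[-25, -5, -9], [-24, -3, -9], [-26, 2, -10], [-25, 5, -9]]
226 [[-28, -5, -9], [-28, -3, -9], [-28, 2, -9], [-27, 5, -9]]
228 [[-32, -5, -9], [-32, -3, -9], [-31, 2, -9], [-33, 5, -10]]
232 [[-37, -5, -9], [-37, -2, -9], [-38, 2, -9], [-38, 4, -9]]
236 [[-43, -5, -9], [-44, -2, -9], [-44, 2, -9], [-44, 4, -10]]
240 [[-49, -5, -9], [-50, -2, -10], [-49, 2, -9], [-48, 4, -9]]
244 [[-55, -5, -10], [-54, -2, -9], [-53, 2, -9], [-53, 4, -9]]
248 [[-58, -5, -9], [-59, -2, -9], [-58, 2, -9], [-59, 4, -9]]
252 [[-64, -4, -9], [-63, -2, -9], [-64, 2, -10], [-63, 4, -9]]
217 [[192, -12, 56], [194, -6, 56], [191, 6, 55], [-194, 0, -68]]
218 [[192, -12, 57], [191, -6, 57], [192, 6, 57], [194, 11, 58]]
219 [[192, -12, 58], [-16, -3, -9], [-16, 3, -9], [192, 11, 58]]
220 [[-18, -6, -9], [-16, -3, -9], [-17, 3, -9], [-17, 5, -9]]
221 [[-19, -6, -9], [-19, -3, -9], [-19, 3, -9], [-20, 5, -9]]
222 [[-21, -6, -9], [-21, -3, -9], [-21, 3, -9], [-21, 5, -9]]
224 [[-25, -5, -9], [-26, -3, -10], [-25, 2, -9], [-25, 5, -10]]
226 [[-29, -5, -9], [-28, -3, -9], [-29, 2, -9], [-28, 5, -9]]
228 [[-31, -5, -9], [-32, -3, -9], [-32, 2, -9], [-31, 5, -9]]
232 [[-37, -5, -9], [-37, -2, -9], [-38, 2, -9], [-38, 4, -9]]
236 [[-43, -5, -9], [-44, -2, -9], [-45, 2, -10], [-44, 4, -9]]
240 [[-49, -5, -9], [-49, -2, -9], [-48, 2, -9], [-49, 4, -9]]
244 [[-54, -5, -9], [-54, -2, -9], [-54, 2, -9], [-53, 4, -9]]
248 [[-60, -5, -10], [-59, -2, -9], [-57, 2, -9], [-58, 4, -9]]
252 [[-64, -4, -9], [-64, -2, -9], [-62, 2, -9], [-64, 4, -9]]
```

Run:
```python
from h import *
c=load("pics/wrist0.npy")
v,u=np.mgrid[0:384,0:512]; Z=c["range_z"]
n=cv2.undistortPoints(np.float64(np.c_[u.ravel(),v.ravel()]).reshape(-1,1,2),K(c),np.float64(c["D"])).reshape(-1,2)
P=(np.c_[n,np.ones(len(n))]*Z.reshape(-1,1))@c["mount"][:3,:3].T+c["mount"][:3,3]
P=P.reshape(384,512,3)
for r in range(212,290,6): print(r,[P[r,q].round().astype(int).tolist() for q in range(110,185,10)])
```

```text
212 [[191, -190, 49], [-194, 0, -67], [190, -162, 49], [191, -149, 49], [191, -136, 49], [192, -123, 49], [175, -106, 44], [174, -93, 44]]
218 [[191, -191, 57], [192, -178, 57], [192, -164, 57], [191, -150, 57], [190, -137, 57], [191, -124, 57], [192, -111, 57], [175, -93, 52]]
224 [[191, -192, 66], [190, -177, 65], [191, -165, 65], [190, -151, 65], [192, -138, 65], [-25, -54, -9], [-25, -49, -9], [190, -98, 65]]
230 [[191, -193, 74], [190, -178, 73], [191, -165, 74], [192, -152, 74], [-36, -57, -10], [-37, -51, -10], [-31, -47, -8], [191, -99, 73]]
236 [[192, -194, 83], [191, -180, 82], [192, -167, 83], [191, -153, 82], [-45, -54, -9], [-45, -49, -10], [-32, -47, -5], [192, -99, 82]]
242 [[192, -195, 91], [192, -181, 91], [192, -168, 91], [-53, -56, -10], [-52, -51, -9], [-49, -48, -8], [-34, -47, -2], [190, -99, 90]]
248 [[192, -196, 100], [191, -182, 99], [-60, -58, -9], [-61, -53, -10], [-60, -49, -9], [-51, -47, -6], [-34, -47, 2], [191, -100, 99]]
254 [[191, -197, 108], [191, -183, 108], [-66, -56, -9], [-67, -51, -9], [-62, -48, -8], [-52, -47, -3], [-34, -47, 5], [191, -100, 107]]
260 [[192, -199, 118], [-71, -59, -9], [-73, -53, -9], [-72, -49, -9], [-66, -47, -6], [-54, -47, -1], [-37, -47, 8], [190, -101, 115]]
266 [[192, -200, 127], [-78, -56, -9], [-77, -52, -9], [-76, -48, -8], [-68, -47, -4], [-55, -47, 2], [191, -116, 125], [190, -102, 125]]
272 [[-84, -57, -9], [-84, -53, -10], [-84, -49, -10], [-80, -47, -8], [-68, -47, -1], [-55, -47, 5], [192, -116, 134], [190, -102, 133]]
278 [[-89, -55, -9], [-89, -51, -10], [-86, -49, -8], [-79, -47, -5], [-69, -47, 1], [190, -130, 143], [192, -117, 144], [191, -103, 143]]
284 [[-126, -36, -28], [-126, -33, -28], [-125, -31, -28], [-125, -29, -28], [-125, -26, -28], [-124, -24, -28], [191, -118, 153], [191, -103, 152]]
```

The wrist depth shows that the shut fingertips end about 15 mm behind the TCP, not 19 mm ahead. They passed about 20 mm above the bar with no contact, and the bar hasn't moved. I'll back off at this height, then go about 32 mm lower.

Emit:
{"op": "jog_arm", "data": {
  "series": [0,0,0,0.005,-0.03,0,-1,0,0,0,0.009,-0.06,0,-1,0,0,0,0.0105,-0.073,0,-1,0,0,0,0.0105,-0.073,0,-1,0,0,0,0.0105,-0.073,-0.015,-1,0,0,0,0.0105,-0.073,-0.025,-1,0,0,0,0.0105,-0.073,-0.03,-1,0,0,0,0.0105,-0.073,-0.032,-1,0,0,0,0.0105,-0.073,-0.032,-1]
}}

```text
clock: 5.78
eef_pos: [550.2, -132.2, 4.2]
eef_rot: [1.22, 1.571, -0.193]
wrist_force: [-0.6, 0.1, -0.6]
finger_gap: 0.4
```

Run:
```python
from h import *
from cell import manip
s=manip.read_state(); c=manip.camera("wrist"); c["pose"]=wpose(c,s); np.save("pics/w5.npy",c,allow_pickle=True)
print(s["clock"],s["eef_pos"],s["wrist_force"])
Z=c["range_z"]
print({r:Z[r,225:286:6].astype(int).tolist() for r in range(204,228,2)})
cv2.imwrite("pics/w5.png",cv2.resize(c["color"],None,fx=1.5,fy=1.5))
```

```text
5.775 [ 550.20188435 -132.15937292    4.19788757] [-0.5561194   0.0718434  -0.56625217]
{204: [173, 172, 172, 173, 173, 172, 172, 173, 173, 172, 173], 206: [171, 174, 172, 173, 172, 172, 172, 172, 173, 174, 174], 208: [206, 206, 206, 206, 206, 207, 206, 205, 208, 206, 206], 210: [205, 207, 206, 205, 207, 205, 207, 207, 207, 207, 207], 212: [206, 206, 206, 207, 206, 207, 207, 206, 207, 207, 206], 214: [208, 206, 207, 206, 207, 207, 206, 207, 208, 207, 207], 216: [208, 208, 207, 207, 207, 208, 208, 208, 207, 208, 208], 218: [208, 208, 208, 207, 208, 207, 207, 207, 208, 207, 207], 220: [208, 208, 209, 208, 186, 208, 184, 207, 208, 208, 209], 222: [208, 208, 209, 181, 182, 186, 182, 182, 208, 209, 208], 224: [209, 208, 178, 178, 179, 182, 178, 178, 178, 209, 208], 226: [208, 209, 174, 174, 174, 180, 174, 174, 174, 208, 208]}
```

View pics/w5.png

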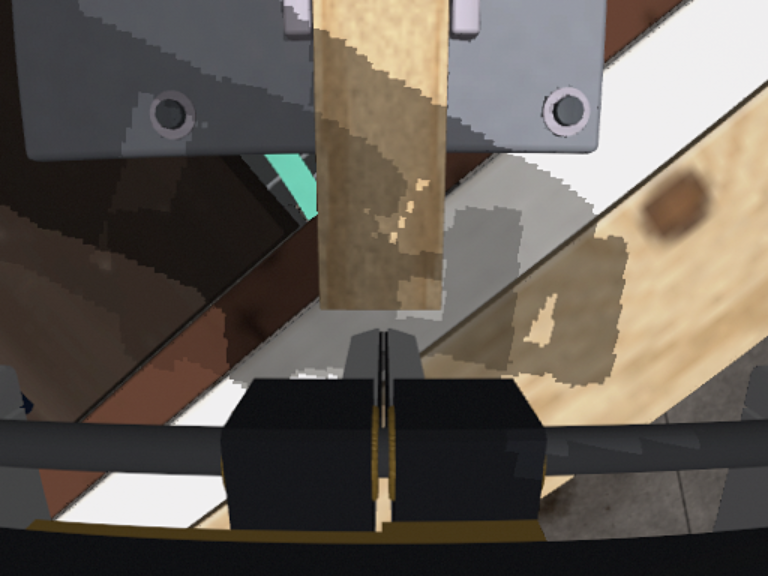

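The tips now sit about 13 mm below the bar's top face (tips at y=330, bar end at y=309). I'll push.

Emit:
{"op": "jog_arm", "data": {
  "series": [0,0,0,-0.001,0.006,0,-1,0,0,0,-0.0015,0.01,0,-1,0,0,0,-0.0025,0.0165,0,-1,0,0,0,-0.0035,0.023,0,-1,0,0,0,-0.0045,0.0295,0,-1,0,0,0,-0.0055,0.036,0,-1,0,0,0,-0.0065,0.0425,0,-1,0,0,0,-0.0075,0.049,0,-1,0,0,0,-0.0085,0.0555,0,-1,0,0,0,-0.0095,0.0615,0,-1,0,0,0,-0.0103,0.066,0,-1,0,0,0,-0.0108,0.0695,0,-1,0,0,0,-0.0112,0.072,0,-1,0,0,0,-0.0112,0.072,0,-1]
}}

```text
clock: 7.58
eef_pos: [538.9, -60.1, 4.1]
eef_rot: [-2.458, 1.571, 2.412]
wrist_force: [0.5, -0.1, -0.6]
finger_gap: 0.3
```

```bash
cat > look.py <<'E'
import sys
from h import *
from cell import manip
t=sys.argv[1]
s=manip.read_state(); c=manip.camera("wrist"); c["pose"]=wpose(c,s); np.save(f"pics/{t}.npy",c,allow_pickle=True)
print(s["clock"],s["eef_pos"],s["wrist_force"])
cv2.imwrite(f"pics/{t}.png",cv2.resize(c["color"],None,fx=1.5,fy=1.5))
E
python3 look.py w6
```

```text
7.575 [538.87351137 -60.06022428   4.10802504] [ 0.5369109  -0.08767318 -0.56082719]
```

View pics/w6.png

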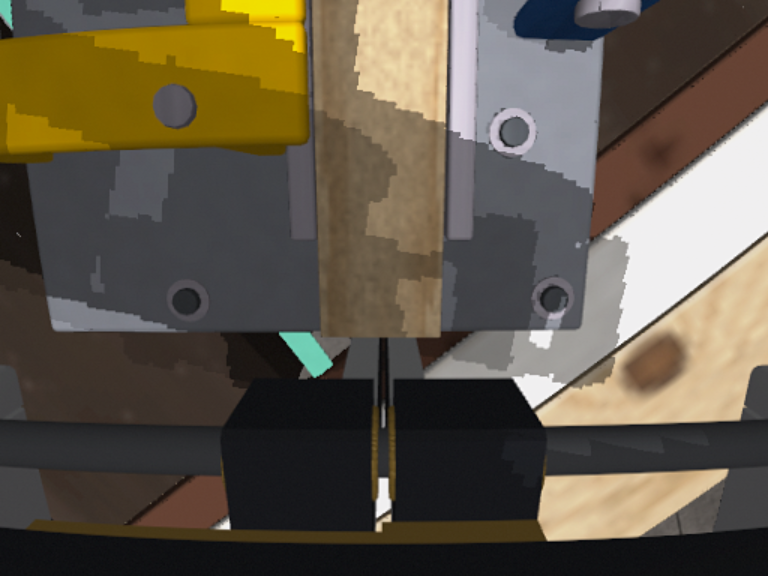

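The bar is moving: its end now occludes the fingertips at y=337, just short of the plate edge. I'll creep the last few millimetres and watch the force.

Emit:
{"op": "jog_arm", "data": {
  "series": [0,0,0,-0.0004,0.0025,0,-1,0,0,0,-0.0007,0.0045,0,-1,0,0,0,-0.0009,0.006,0,-1,0,0,0,-0.0009,0.006,0,-1,0,0,0,-0.0009,0.006,0,-1]
}}

```text
clock: 8.25
eef_pos: [538.2, -54.6, 4.3]
eef_rot: [0.617, 1.57, -0.796]
wrist_force: [1.4, -5.8, -0.3]
finger_gap: 0.6
```

Emit:
{"op": "jog_arm", "data": {
  "series": [0,0,0,-0.0001,0.001,0,-1,0,0,0,-0.0003,0.002,0,-1,0,0,0,-0.0003,0.002,0,-1]
}}

```text
clock: 8.62
eef_pos: [538.8, -54.3, 4.7]
eef_rot: [0.558, 1.567, -0.855]
wrist_force: [3.9, -18.9, -0.3]
finger_gap: 0.3
```

The force rose to 19 N with no further motion, so the bar is at the stop. I'll back off, lift and check.

Emit:
{"op": "jog_arm", "data": {
  "series": [0,0,0,0.0005,-0.004,0,-1,0,0,0,0.0015,-0.01,0,-1,0,0,0,0.003,-0.02,0,-1,0,0,0,0.0045,-0.03,0,-1,0,0,0,0.0045,-0.03,0.03,-1,0,0,0,0.0045,-0.03,0.08,-1,0,0,0,0.0045,-0.03,0.13,-1,0,0,0,0.0045,-0.03,0.16,-1,0,0,0,0.0045,-0.03,0.17,-1,0,0,0,0.0045,-0.03,0.17,-1]
}}

```text
clock: 9.88
eef_pos: [542.1, -82.4, 173.6]
eef_rot: [-1.975, 1.57, 2.894]
wrist_force: [0.1, 0.4, -1.3]
finger_gap: 0.2
```

```bash
python3 look.py w7
```

```text
9.875 [542.1082173  -82.41551486 173.56409321] [ 0.06927675  0.4318156  -1.25856801]
```

View pics/w7.png

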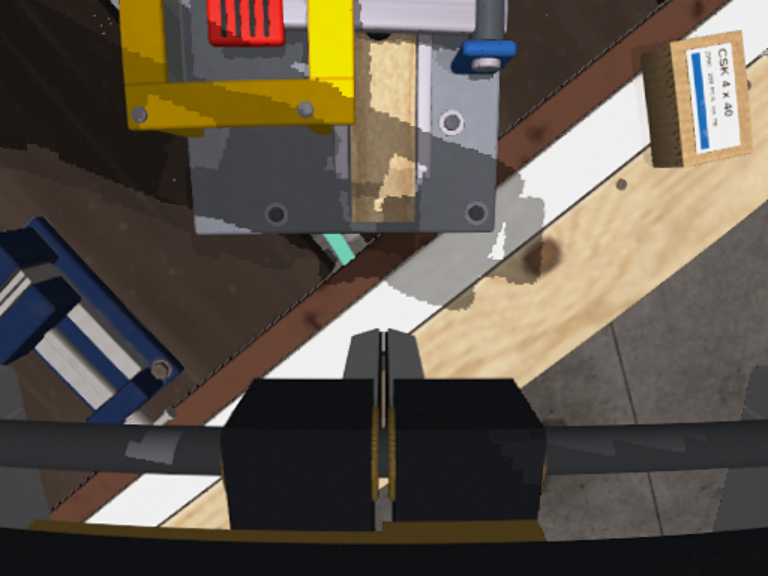

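The bar end is now about 10 mm inside the plate edge (y=222 against the plate edge at 232), which is home as specified. Next I'll go above the guard window.

Emit:
{"op": "jog_arm", "data": {
  "series": [0,0,0,-0.02,0.03,0,-1,0,0,0,-0.045,0.067,0,-1,0,0,0,-0.07,0.104,0,-1,0,0,0,-0.09,0.133,0,-1,0,0,0,-0.1,0.148,0,-1,0,0,0,-0.104,0.154,0,-1,0,0,0,-0.104,0.154,-0.03,-1,0,0,0,-0.104,0.154,-0.05,-1,0,0,0,-0.104,0.154,-0.06,-1,0,0,0,-0.104,0.154,-0.06,-1]
}}

```text
clock: 11.18
eef_pos: [438.3, 71.4, 113.8]
eef_rot: [-1.603, 1.57, -3.017]
wrist_force: [-0.0, -0.5, 0.6]
finger_gap: 0.5
```

```bash
python3 look.py w8
python3 - <<'E'
from cell import manip
import cv2
from h import *
t=manip.camera("scene");np.save("pics/s8.npy",t,allow_pickle=True);cv2.imwrite("pics/s8.png",cv2.resize(t["color"][140:290,225:385],None,fx=4,fy=4,interpolation=cv2.INTER_CUBIC))
E
```

```text
11.175 [438.28475567  71.42629899 113.77904354] [-0.00478598 -0.52544056  0.64950931]
```

View pics/w8.png

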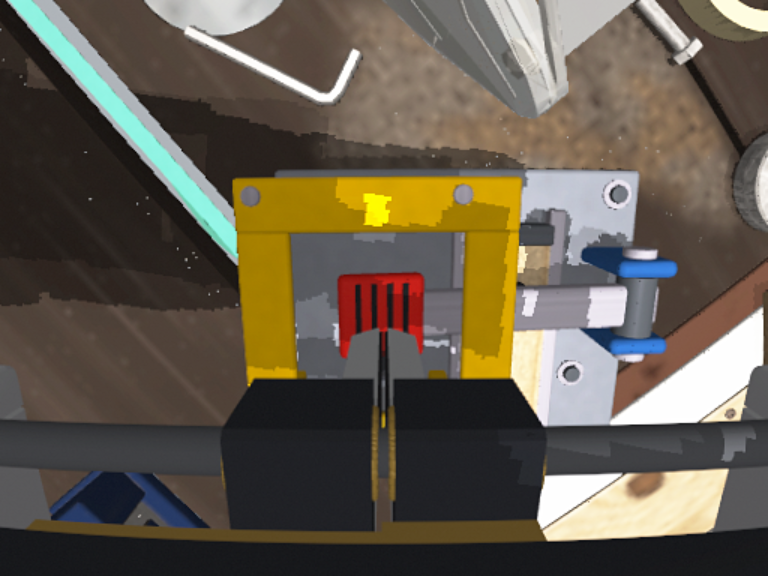

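View pics/s8.png

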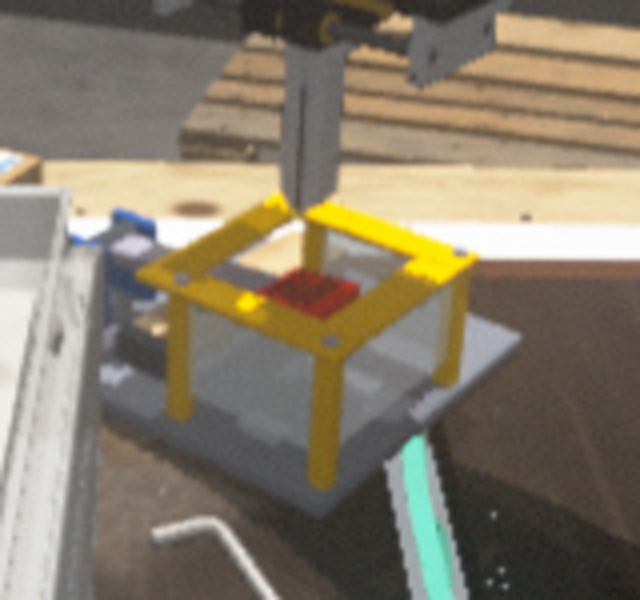

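Run:
```python
from h import *
c=load("pics/w8.npy"); hsv=cv2.cvtColor(c["color"],cv2.COLOR_BGR2HSV)
print("window",cast(c,np.array([[290,233],[464,233],[296,372],[462,372]])/1.5,96).round(1).tolist())
print("paddle far corners",cast(c,np.array([[340,275],[422,273]])/1.5,82).round(1).tolist())
th=np.radians(8.8);R=np.array([[np.cos(th),-np.sin(th)],[np.sin(th),np.cos(th)]])
O=np.array([496.8,81.1]);
for p in ([438.3,71.4],): print("tcp press",(np.array(p)-O)@R)
for n,px,z in(("win",[[290,233],[464,233]],96),("pad",[[340,275],[422,273]],82)): print(n,(cast(c,np.array(px)/1.5,z)[:,:2]-O)@R)
Z=c["range_z"];print([Z[r,230:280:7].astype(int).tolist() for r in range(190,230,4)])
```

```text
window [[389.8, 108.0, 96.0], [467.5, 120.2, 96.0], [400.0, 41.2, 96.0], [479.8, 53.8, 96.0]]
paddle far corners [[414.0, 89.2, 82.0], [453.6, 96.5, 82.0]]
tcp press [-59.29532293  -0.63614388]
win [[-101.64613097   42.94095268]
 [ -22.93311764   43.08045224]]
pad [[-80.62887459  20.70669447]
 [-40.38861733  21.79036557]]
[[231, 231, 233, 233, 233, 235, 235, 235], [232, 231, 233, 233, 233, 235, 234, 236], [233, 233, 234, 234, 235, 236, 235, 237], [234, 233, 235, 235, 237, 236, 236, 238], [233, 234, 235, 235, 236, 237, 236, 239], [235, 236, 235, 236, 236, 239, 237, 239], [235, 235, 236, 237, 237, 239, 237, 240], [234, 236, 238, 237, 239, 240, 239, 239], [238, 238, 181, 182, 185, 181, 240, 242], [238, 175, 175, 175, 179, 174, 174, 242]]
```

The fingers are centred on the paddle and window to within about 2 mm. I'll descend and press.

Emit:
{"op": "jog_arm", "data": {
  "series": [0,0,0,0,0,-0.02,-1,0,0,0,0,0,-0.035,-1,0,0,0,0,0,-0.042,-1,0,0,0,0,0,-0.045,-1,0,0,0,0,0,-0.048,-1,0,0,0,0,0,-0.051,-1,0,0,0,0,0,-0.054,-1,0,0,0,0,0,-0.056,-1,0,0,0,0,0,-0.058,-1,0,0,0,0,0,-0.058,-1]
}}

```text
clock: 12.52
eef_pos: [438.2, 71.8, 56.3]
eef_rot: [0.422, 1.571, -0.992]
wrist_force: [-1.1, -0.4, 0.7]
finger_gap: 0.1
```

Emit:
{"op": "jog_arm", "data": {
  "series": [0,0,0,0,0,-0.002,-1,0,0,0,0,0,-0.004,-1,0,0,0,0,0,-0.004,-1]
}}

```text
clock: 12.9
eef_pos: [438.2, 71.8, 52.1]
eef_rot: [-1.216, 1.571, -2.63]
wrist_force: [0.2, -0.1, 0.7]
finger_gap: 0.4
```

```bash
python3 look.py w9
python3 - <<'E'
from h import *
c=load("pics/w9.npy");Z=c["range_z"]
print([(r,Z[r,215:300:7].astype(int).tolist()) for r in range(186,230,3)])
E
```

```text
12.9 [438.19249342  71.79376046  52.14424935] [ 0.15873358 -0.05104853  0.6589283 ]
[(186, [238, 238, 238, 238, 238, 240, 238, 238, 238, 238, 239, 237, 239]), (189, [240, 239, 238, 239, 239, 239, 237, 240, 237, 239, 238, 238, 239]), (192, [239, 239, 240, 240, 239, 241, 240, 239, 239, 240, 239, 240, 238]), (195, [240, 240, 240, 240, 241, 240, 239, 240, 240, 240, 240, 240, 240]), (198, [240, 240, 191, 192, 192, 191, 190, 192, 191, 191, 242, 242, 241]), (201, [241, 187, 186, 187, 186, 186, 185, 187, 186, 187, 187, 241, 241]), (204, [242, 185, 185, 186, 187, 185, 185, 187, 186, 187, 187, 242, 241]), (207, [243, 185, 186, 186, 186, 187, 187, 186, 185, 186, 187, 242, 242]), (210, [242, 186, 185, 187, 186, 187, 186, 186, 186, 186, 187, 243, 242]), (213, [243, 187, 185, 186, 187, 187, 187, 187, 185, 188, 189, 194, 195]), (216, [244, 185, 185, 187, 187, 186, 188, 187, 186, 189, 189, 191, 190]), (219, [246, 187, 188, 187, 187, 187, 187, 187, 187, 188, 188, 190, 190]), (222, [245, 188, 188, 189, 181, 181, 185, 181, 182, 188, 189, 191, 191]), (225, [246, 188, 189, 176, 176, 177, 180, 176, 176, 189, 190, 190, 192]), (228, [245, 189, 188, 172, 172, 171, 176, 172, 172, 189, 190, 192, 192])]
```

View pics/w9.png

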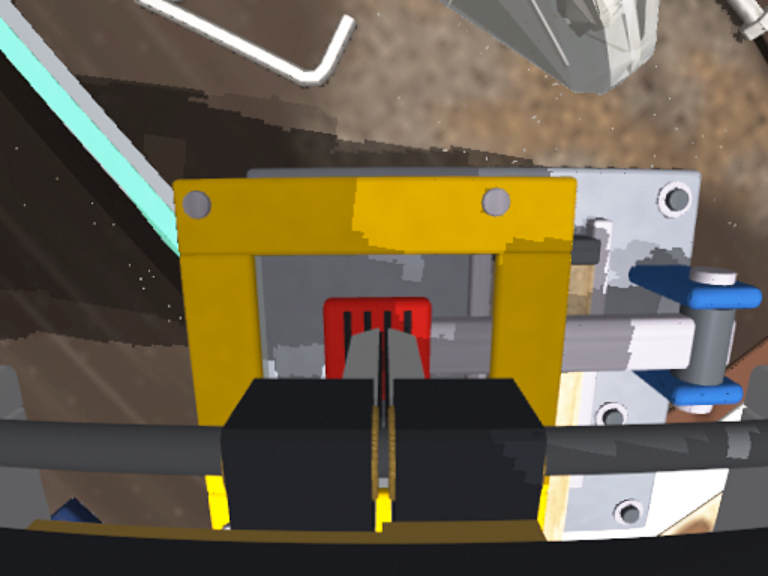

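The tips are on the paddle, and depth puts the paddle at z ≈ 68, down from 82. The lever is moving, so I'll keep pressing until the force rises.

Emit:
{"op": "jog_arm", "data": {
  "series": [0,0,0,0,0,-0.002,-1,0,0,0,0,0,-0.004,-1,0,0,0,0,0,-0.005,-1,0,0,0,0,0,-0.005,-1]
}}

```text
clock: 13.45
eef_pos: [438.2, 71.8, 48.4]
eef_rot: [0.225, 1.571, -1.189]
wrist_force: [-13.2, -1.5, 27.4]
finger_gap: 0.5
```

Emit:
{"op": "jog_arm", "data": {
  "series": [0,0,0,0,0,-0.001,-1,0,0,0,0,0,-0.002,-1,0,0,0,0,0,-0.002,-1]
}}

```text
clock: 13.82
eef_pos: [438.3, 71.8, 47.9]
eef_rot: [0.919, 1.57, -0.494]
wrist_force: [-23.4, -2.9, 54.0]
finger_gap: 0.4
```

It has bottomed out: 54 N with the tips at z ≈ 63.5, as specified. I'll retract straight up and check.

Emit:
{"op": "jog_arm", "data": {
  "series": [0,0,0,0,0,0.004,-1,0,0,0,0,0,0.01,-1,0,0,0,0,0,0.03,-1,0,0,0,0,0,0.06,-1,0,0,0,0,0,0.1,-1,0,0,0,0,0,0.14,-1,0,0,0,0,-0.04,0.16,-1,0,0,0,0,-0.08,0.16,-1,0,0,0,0,-0.1,0.16,-1,0,0,0,0,-0.1,0.16,-1,0,0,0,0,-0.1,0.16,-1]
}}

```text
clock: 15.2
eef_pos: [438.2, -27.7, 205.1]
eef_rot: [-2.594, 1.571, 2.276]
wrist_force: [0.9, 0.1, 0.3]
finger_gap: 1.0
```

```bash
python3 look.py w10
python3 - <<'E'
from h import *
from cell import manip
c=load("pics/w10.npy"); hsv=cv2.cvtColor(c["color"],cv2.COLOR_BGR2HSV)
m=cv2.inRange(hsv,(0,150,80),(8,255,255))|cv2.inRange(hsv,(172,150,80),(180,255,255))
m=cv2.erode(m,np.ones((3,3)));n,l,st,ce=cv2.connectedComponentsWithStats(m);i=1+np.argmax(st[1:,4]);ys,xs=np.where(l==i)
Z=c["range_z"][ys,xs];u=cv2.undistortPoints(np.float64(np.c_[xs,ys]).reshape(-1,1,2),K(c),np.float64(c["D"])).reshape(-1,2)
P=(np.c_[u,np.ones(len(u))]*Z[:,None])@c["pose"][:3,:3].T+c["pose"][:3,3];P=P[Z>0]
print("paddle",ce[i],np.median(P,0),np.percentile(P[:,2],[10,90]))
t=manip.camera("scene");cv2.imwrite("pics/s10.png",cv2.resize(t["color"][140:290,225:385],None,fx=4,fy=4,interpolation=cv2.INTER_CUBIC))
E
```

```text
15.2 [438.23617021 -27.66159471 205.05963476] [0.898141   0.11378417 0.293024  ]
paddle [267.8         90.74240838] [436.1273416   69.07541727  63.18332482] [62.11615923 64.22519026]
```

View pics/w10.png

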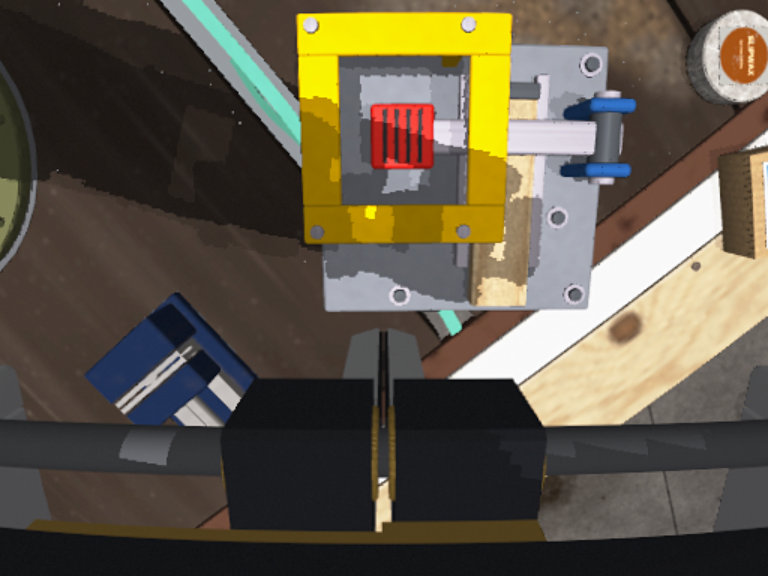

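View pics/s10.png

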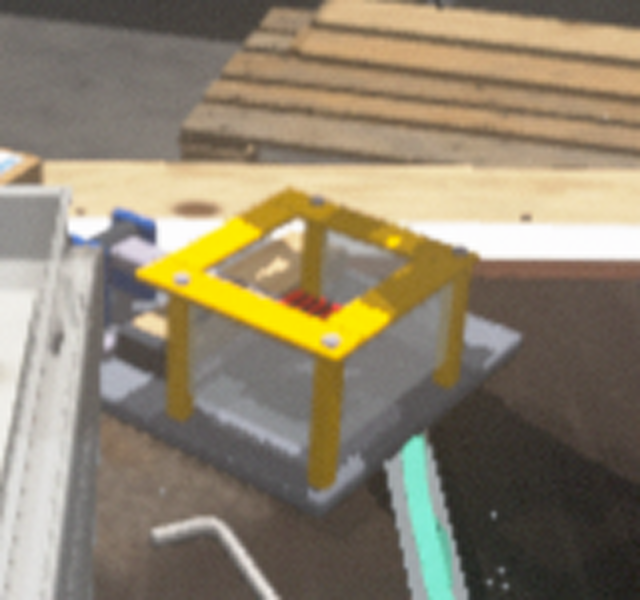

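The wrist view shows the paddle down at z ≈ 63.2, and the bar end at (499,305) just inside the plate edge. One last check on the gap at the stop.

Run:
```python
from h import *
c=load("pics/w10.npy")
cv2.imwrite("pics/w10z.png",cv2.resize(c["color"][20:215,290:420],None,fx=4,fy=3.05,interpolation=cv2.INTER_CUBIC))
```

```text
(no output)
```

View pics/w10z.png

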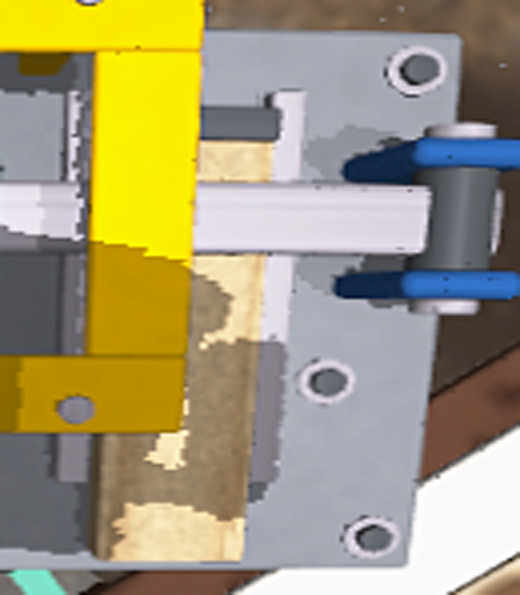

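The bar's lead end touches the dark stop at (238,141) with no gap, the lever is down, and the arm is clear. Handing in.

```bash
python3 -c "
from cell import manip
print(manip.sign_off())"
```

```text
the job is handed in; nothing more can be done
None
```

The bar is pushed home against the steel stop, and the red lever paddle is pressed fully down and left there. The arm was well clear of everything when I handed in at about 15 s.

- **Bar:** with the fingertips pushing it, the force rose to about 19 N with no further motion. The last picture shows no gap at the stop, with the push end just inside the plate edge.
- **Lever:** I reached down through the middle of the guard window and pressed until the force climbed to 54 N with almost no further travel. After I withdrew, the paddle measured 63.2 mm above the table, against the 63 mm given for the foot resting on the wood.
- **First push missed:** the wrist camera's depth showed the fingertips ending about 15 mm behind the TCP, not 19 mm ahead as stated. They passed about 20 mm above the bar without touching it, so I backed off, went lower and pushed again.
- **Not measured:** I saw no sign of contact with the guard or the other items, but I did not measure the bystanders' positions before and after.

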